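# Stand the tipped sauce bottles up in the tray

## Task

The two dark sauce bottles in the long white tray have tipped over and are leaning on its wire bows. Stand both of them upright on the tray floor again, each in the bay where its foot already is, and let go of them. Leave the honey jar and the tin in the tray standing where they are.

Things in the scene. Friction and masses are not known exactly. Their poses are not given: they have to be found in the camera images.
- tray: Fixed white tray, one lane inside 425 x 84 mm; floor 4 mm thick, rails 18 mm high. Origin: centre of its underside; y along the lane (to the robot's left, turned up to 17 degrees), x across, z up. Two dished bows of 8 mm steel wire cross it: right bow at y = -122.5 mm, left bow at y = +7.5 mm, each 75 mm high in mid-lane, 99 mm at the rails.
- bay_right (a point): Centre of the right bay, on the tray floor (4 mm above the worktop): the space between the two bows, 130 mm apart. Axes as the tray's.
- bay_left (a point): Centre of the left bay, on the tray floor: the space between the left bow (65 mm to its -y side) and the neighbour standing at the tray's +y end. Axes as the tray's.
- bottle_right: Dark sauce bottle, 193 mm tall, 0.35 to 0.55 kg: body 58 mm across up to 120 mm from its foot, then neck and cap 30 mm across (grip there). Origin: on the underside, centre line 2 mm to its +y side; z runs foot to cap. At the start it leans about 42 degrees towards the tray's -y end, on the right bow; it belongs in the right bay. The left bottle's cap hangs over its place.
- bottle_left: Dark sauce bottle, 193 mm tall, 0.35 to 0.55 kg: body 58 mm across up to 120 mm from its foot, then neck and cap 30 mm across (grip there). Origin: on the underside, centre line 2 mm to its +y side; z runs foot to cap. At the start it leans about 42 degrees towards the tray's -y end, on the left bow; it belongs in the left bay.
- honey_jar: Honey jar with a flat lid, 64 mm across, 87 mm tall, standing at one end of the tray (which end varies). Origin: centre of its underside, z up. To be left alone.
- tin: Low round food tin, 75 mm across, 58 mm tall, standing at the other end of the tray. Origin: centre of its underside, z up. To be left alone.

How it is judged:
At the end, for the whole second after the job is handed in: Each bottle stands released and at rest on the tray floor in its own bay: upright within 0.1 rad, its origin within 45 mm of the bay's centre along the lane, 30 mm across it and 6 mm in height (angle between each of bottle_right, bottle_left's own z axis and vertical below 0.1 rad and y of bottle_right in the frame of bay_right between -0.045 and 0.045 m and x of bottle_right in the frame of bay_right between -0.03 and 0.03 m and z of bottle_right in the frame of bay_right between -0.006 and 0.006 m and linear speed of each of bottle_right, bottle_left below 0.03 m/s and y of bottle_left in the frame of bay_left between -0.045 and 0.045 m and x of bottle_left in the frame of bay_left between -0.03 and 0.03 m and z of bottle_left in the frame of bay_left between -0.006 and 0.006 m and contact force between the fingers and bottle_right below 0.1 N and contact force between the fingers and bottle_left below 0.1 N); the robot touches nothing.
It fails at once if the honey jar in the tray is shifted by more than 30 mm or tipped by more than 0.3 rad (distance of honey_jar from where it was at the start of the episode above 0.03 m or angle between honey_jar's own z axis and vertical above 0.3 rad).
It fails at once if the tin in the tray is shifted by more than 30 mm or tipped by more than 0.3 rad (distance of tin from where it was at the start of the episode above 0.03 m or angle between tin's own z axis and vertical above 0.3 rad).
It also fails if it takes over 48 s, if anything falls off the work surface, if the arm or the gripper's body presses on something with over 40 N, if the wrist force passes 120 N, or if a joint passes its speed limit or range.

## Robot

A 6-joint arm with a two-finger parallel gripper is mounted at the origin on a cart in front of the work surface, level with it; the furniture and walls round the work are solid. World frame = base frame: x ahead of the robot, y to its left, z up, the work surface at z = 0. Lengths are in m, angles in rad, forces in N, time in s.
With the tool pointing down it reaches from about 0.375 to 0.9 m from the base axis. Payload 3.1 kg.
Tool frame: the origin (TCP) lies at the very end of the fingers, on their centre line; the grasp point (between the pads) lies 19 mm behind it (manip.pinch_z is the distance from the TCP to the grasp point, in m); z points along the fingers, y is the line along which they close (so a half turn about z gives the same grasp; the last joint's range is limited). The gripper opens to 85 mm and grips with 20 to 120 N. Pads are 22 mm wide; open, the fingers measure 114 mm over their backs; the gripper's body (76 mm by 85 mm) begins 54 mm behind the grasp point. The pads swing forward as they close: fully open they stand 13 mm farther back than shut.
Start: joints at [1.155, 0.527, 1.433, -0, 1.181, -0.178], TCP at [0.147, 0.608, 0.231] pointing down, gripper open.
Joint ranges: [-3.08, 3.08], [-0.75, 2.2], [0.22, 2.44], [-1.43, 4.57], [0, 2.65], [-2.85, 2.85]. Speed limits (rad/s): [2.79, 2.79, 3.14, 3.14, 3.14, 3.14].

## Interface

Orientations are given as a unit quaternion [x, y, z, w].
In Python, from station import manip gives the robot as it stands.
- The arm moves only by the tool servo_tool, never from a script. Its argument "commands" is one flat list of numbers, 7 for each row, row after row: the shift along the tool's x, y, z each as a share of 500 mm, from -1 to 1, then the turn, a rotation vector about the tool's x, y, z each as a share of 360 degrees, from -1 to 1, then the opening, from -1 (shut) to 1 (fully open). In form: [dx, dy, dz, rx, ry, rz, claw, dx, dy, dz, rx, ry, rz, claw, ...]. A call has 1 to 12 rows; each row shifts and turns the commanded pose from where the row before left it, along the tool's axes as they then stand; what a row does not reach is not made up. A row lasts 1/12 s, in which the tool goes at most 41.7 mm and 7.16 degrees, less where a joint would pass 70% of its speed; a pose out of reach is approached as far as the arm can. A call with a number of a shift or a turn outside -1 to 1 is refused whole. A call with a gripper value outside its range is refused whole. The fingers move at their own pace and stop on an object; "force" is the grip in N (left out, the last holds). Time passes only in rows, so rows that do not move let the fingers close. It gives the time, the measured TCP pose, the force, the opening and the grip force at its end, in the units of the state.
- manip.sense(): the state, without advancing time (a new reading comes with each control period).
- manip.snapshot(name): name is "scene" or "top" or "wrist"; returns a dict with "img" (420x560x3 uint8, red, green, blue), "mtx" (3x3 intrinsics, pixels), "world_to_cam" (4x4, takes a point from world to camera coordinates). Camera axes: x right, y up, looking along -z (the intrinsics and any distortion apply to the point x, -y, -z); pixel columns grow to the right and rows downward; lengths in m; the calibration is good to about 2 mm. The wrist camera is an equidistant fisheye: a pixel r from the principal point sees the ray r / f radians off the axis. A picture is of the moment at which its call begins. There is no depth.
- manip.sign_off(): hands the job in; it is judged then, once.
Trained networks look in a picture, given as the dict that the camera call returned (one of the last four; its "shot" number tells which), for a name from the list of things; names that differ only in an ending like _2 or _b are one class to them, and where a whole thing is asked for, a point or a joint stands for the part that bears it (a point fixed in the world has none). Each returns a list of dicts, best first, with "conf" (0 to 1); they miss things now and then, are a little off and sometimes report something else, mostly with a low value. They report only what shows in the picture. A call takes as long as a camera call.
- manip.look_for(picture, query): "box" ([left, top, width, height] in pixels, round what is visible of it).
- manip.silhouettes(picture, query): "pixels" (420x560 bool, what is visible of it) and "box" ([left, top, width, height] in pixels, round what is visible of it).
The state is a dict: "t": time; "q": joint angles; "qd": joint speeds; "tau": joint torques, N m; "tcp_pos": TCP position; "tool_rot": TCP orientation; "force": force on the tool from outside, world axes, zero at the start; "ft_torque": the same for the moment, N m; "finger_gap": opening from 0.0 (shut) to 1.0 (fully open); "gripper_force": force on a finger pad.
Only numpy, scipy, OpenCV 4.12 (cv2) and the standard library are available. Lean on these libraries where they do the work, as an engineer would, in place of code of your own. Each camera call takes 0.05 s, during which the arm holds its last target. There are 200 camera calls.

## Working session

There is one attempt and no reset: what is moved stays moved. The work goes in short steps, Python scripts to look and compute and a tool call to move; the robot and the scene stay as the last step left them, time stands still between calls to the robot, and variables do not carry over. Pictures are saved under pics/ and viewed, at most 10 in all, crops included, and the job is handed in when it is done.

Besides the shell and the picture viewer there is one more tool, called after "Call:" by a JSON object that holds its "api" and its "payload". servo_tool: Moves the arm, as the interface text tells. Its arguments: {"type":"object","properties":{"commands":{"type":"array"},"force":{"type":"number"}},"required":["commands"]}

```bash
mkdir -p pics; ls; python3 - <<'E'
from station import manip
import cv2,numpy as np
s=manip.sense(); print({k:np.round(v,3).tolist() for k,v in s.items()})
ims=[]
for n in ["scene","top"]:
    p=manip.snapshot(n); ims.append(p["img"]); np.savez(n+".npz",img=p["img"],mtx=p["mtx"],w2c=p["world_to_cam"])
    print(n,np.round(p["mtx"],1).tolist(),np.round(p["world_to_cam"],3).tolist(),[k for k in p])
    for q in ["tray","bottle_right","bottle_left","honey_jar","tin"]:
        print(q,[(np.round(d["box"],0).tolist(),round(d["conf"],2)) for d in manip.look_for(p,q)])
    cv2.imwrite(f"pics/{n}0.png",p["img"][...,::-1])
E
```

```text
pics
{'t': 0.0, 'q': [1.155, 0.528, 1.434, 0.0, 1.181, -0.178], 'qd': [-0.001, 0.002, -0.001, 0.0, 0.002, 0.002], 'tau': [-0.001, -44.235, -17.802, -0.0, 0.009, 0.0], 'tcp_pos': [0.146, 0.607, 0.23], 'tool_rot': [0.118, 0.993, -0.001, -0.0], 'force': [0.688, -0.888, -0.423], 'ft_torque': [-0.038, 0.028, -0.014], 'gripper_force': 0.0, 'finger_gap': 1.003}
scene [[396.2, 0.0, 274.6], [0.0, 396.2, 211.5], [0.0, 0.0, 1.0]] [[0.853, -0.522, 0.013, -0.379], [0.328, 0.554, 0.765, -0.245], [-0.406, -0.649, 0.644, -0.637], [0.0, 0.0, 0.0, 1.0]] ['img', 'mtx', 'world_to_cam', 'shot']
tray [([182.0, 174.0, 155.0, 108.0], 0.57)]
bottle_right [([251.0, 181.0, 61.0, 51.0], 0.94), ([284.0, 222.0, 42.0, 49.0], 0.56)]
bottle_left [([208.0, 161.0, 58.0, 40.0], 0.84)]
honey_jar [([188.0, 150.0, 31.0, 41.0], 0.82)]
tin [([284.0, 223.0, 40.0, 49.0], 0.81), ([210.0, 157.0, 56.0, 47.0], 0.47)]
top [[430.5, 0.0, 278.7], [0.0, 430.5, 217.1], [0.0, 0.0, 1.0]] [[0.128, -0.992, 0.002, 0.001], [0.971, 0.126, 0.204, -0.506], [-0.203, -0.024, 0.979, -0.861], [0.0, 0.0, 0.0, 1.0]] ['img', 'mtx', 'world_to_cam', 'shot']
tray [([141.0, 200.0, 199.0, 63.0], 0.96)]
bottle_right [([248.0, 204.0, 80.0, 42.0], 0.57)]
bottle_left [([184.0, 211.0, 77.0, 41.0], 0.69), ([300.0, 210.0, 39.0, 37.0], 0.25)]
honey_jar [([137.0, 222.0, 37.0, 35.0], 0.85)]
tin [([302.0, 206.0, 37.0, 39.0], 0.8)]
```

```bash
python3 - <<'E'
import cv2
a=cv2.imread("pics/top0.png")[180:280,120:360]; cv2.imwrite("pics/top0c.png",cv2.resize(a,None,fx=3.3,fy=3.3,interpolation=cv2.INTER_CUBIC))
a=cv2.imread("pics/scene0.png")[140:290,170:345]; cv2.imwrite("pics/scene0c.png",cv2.resize(a,None,fx=4,fy=4,interpolation=cv2.INTER_CUBIC))
E
```

```text
(no output)
```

View pics/top0c.png

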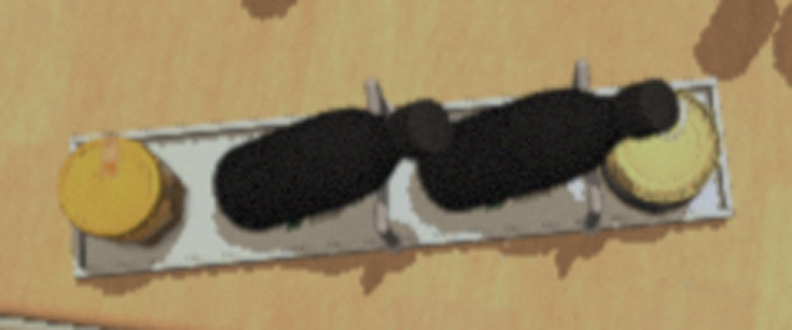

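View pics/scene0c.png

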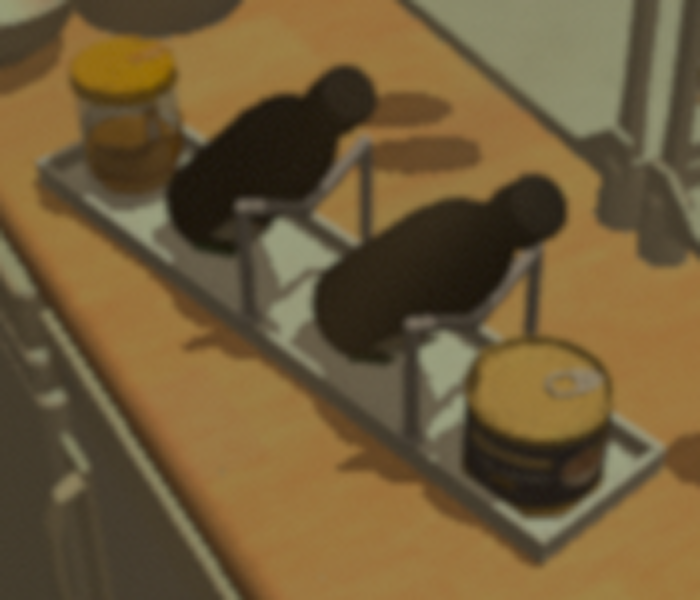

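View pics/scene0.png

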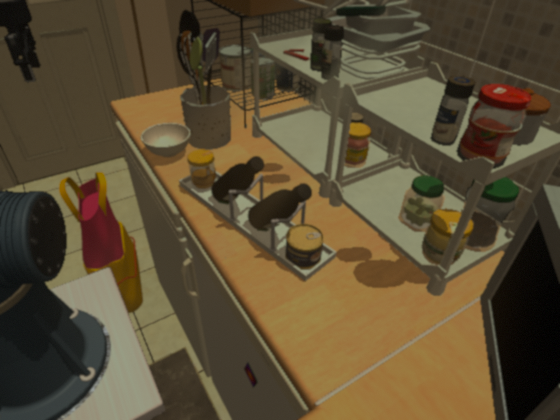

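The pictures show, in the top crop (scale 3.3, offset 120,180), the rail corners at about (70,137), (717,80), (732,215) and (77,275). The jar stands at the left (+y) end and the tin at the right. Both bottles lean right, caps at about (425,128) and (655,105). I'll fit the tray and the bottles next.

```bash
cat > h.py <<'E'
from station import manip
import numpy as np, cv2
from scipy.optimize import least_squares, minimize
from scipy.spatial.transform import Rotation as R
def proj(P,K,T):
    c=np.atleast_2d(P)@T[:3,:3].T+T[:3,3]; c=c*[1,-1,-1]
    u=c@K.T; return u[:,:2]/u[:,2:]
def tray2w(P,t): # t=x,y,yaw
    c,s=np.cos(t[2]),np.sin(t[2]); P=np.atleast_2d(P)
    return P@np.array([[c,-s,0],[s,c,0],[0,0,1]]).T+[t[0],t[1],0]
th=np.linspace(0,2*np.pi,32,endpoint=False); ring=np.c_[np.cos(th),np.sin(th),0*th]
PROF=[(0,.029),(.10,.029),(.12,.027),(.135,.015),(.193,.015)]
def bottle_mask(b,t,K,T,sc=4):
    # b: foot centre x,y (tray), lean (to -y), side lean(to +x), foot z
    d=np.array([np.sin(b[3]),-np.sin(b[2])*np.cos(b[3]),np.cos(b[2])*np.cos(b[3])])
    Rm=R.align_vectors([d],[[0,0,1]])[0]
    f=np.array([b[0],b[1],b[4] if len(b)>4 else .004+.029*np.sin(abs(b[2]))])
    m=np.zeros((420*sc,560*sc),np.uint8)
    rs=[proj(tray2w(Rm.apply(ring*[r,r,1]+[0,0,z])+f,t),K,T) for z,r in PROF]
    for a,c in zip(rs[:-1],rs[1:]):
        h=cv2.convexHull(((np.r_[a,c]+.5)*sc-.5).astype(np.float32)).round().astype(np.int32)
        cv2.fillConvexPoly(m,h,255)
    return cv2.GaussianBlur(cv2.resize(m,(560,420),interpolation=cv2.INTER_AREA),(0,0),1.2).astype(float)/255
E
cat > fit.py <<'E'
from h import *
ps={n:manip.snapshot(n) for n in ["scene","top"]}
off=np.array
ct=np.array([(70,137),(717,80),(732,215),(77,275)])/3.3+[120,180]
cs=np.array([(40,160),(543,557),(662,452)])/4+[170,140]
def corners(W,L): return np.array([(W,L,.018),(W,-L,.018),(-W,-L,.018),(-W,L,.018)])
def res(t):
    C=tray2w(corners(.042+t[3],.2125+t[3]),t)
    a=proj(C,ps["top"]["mtx"],ps["top"]["world_to_cam"])-ct
    b=proj(C,ps["scene"]["mtx"],ps["scene"]["world_to_cam"])[[3,2,1]]-cs
    return np.r_[a.ravel(),b.ravel()]
r=least_squares(res,[.5,.2,0,.005]); t=r.x[:3]; print("tray",r.x.round(4),"res px",r.fun.round(1))
np.save("tray.npy",t)
for nm,y0 in [("bottle_left",.10),("bottle_right",-.03)]:
    tg={}
    for n,p in ps.items():
        S=manip.silhouettes(p,nm); g=bottle_mask([0,y0,.73,0],t,p["mtx"],p["world_to_cam"])>.5
        best=max(S,key=lambda d:(d["pixels"]&g).sum()/(d["pixels"]|g).sum())
        print(nm,n,[(d["box"],round(d["conf"],2)) for d in S],"IoU",round((best["pixels"]&g).sum()/(best["pixels"]|g).sum(),2))
        tg[n]=cv2.GaussianBlur(best["pixels"].astype(float),(0,0),1.2)
    def cost(b): return sum(((bottle_mask(b,t,p["mtx"],p["world_to_cam"])-tg[n])**2).sum() for n,p in ps.items())
    x0=np.array([0,y0,.73,0,.0235]); o=minimize(cost,x0,method="Nelder-Mead",options=dict(initial_simplex=np.vstack([x0]+[x0+np.eye(5)[i]*[.015,.02,.1,.1,.01][i] for i in range(5)]),maxiter=300))
    print(nm,o.x.round(4),cost(x0),o.fun); np.save(nm+".npy",o.x)
E
python3 fit.py
```

```text
tray [0.4623 0.1414 0.215  0.0043] res px [ 1.  -0.2  1.1  0.6  1.4  1.  -0.1  0.  -1.  -0.4 -0.6 -3.3  0.5 -0.8]
bottle_left scene [([209.8, 160.0, 55.0, 43.7], 0.95)] IoU 0.9
bottle_left top [([186.3, 210.6, 74.4, 40.4], 0.61)] IoU 0.92
bottle_left [3.000e-04 1.012e-01 7.270e-01 1.220e-02 2.080e-02] 96.25112132970696 73.4890675445125
bottle_right scene [([248.9, 179.6, 62.8, 52.0], 0.69)] IoU 0.92Traceback (most recent call last):
  File "fit.py", line 18, in <module>
    best=max(S,key=lambda d:(d["pixels"]&g).sum()/(d["pixels"]|g).sum())
ValueError: max() iterable argument is empty
```

```bash
cat >> h.py <<'E'
t=np.load("tray.npy"); Rt=R.from_euler("z",t[2])
def tool(lean): # tool y = tray x, tool z along bottle axis foot-wards, lean to -y
    z=np.array([0,np.sin(lean),-np.cos(lean)]); y=np.array([1.,0,0]); x=np.cross(y,z)
    return Rt*R.from_matrix(np.c_[x,y,z])
def on_axis(foot,lean,s): # TCP world at distance s from foot centre (tray coords)
    return tray2w(np.array(foot)+s*np.array([0,-np.sin(lean),np.cos(lean)]),t)[0],tool(lean)
def go(p,r,row,n):
    path=[p]
    for _ in range(n):
        p=p+r.apply(np.array(row[:3])*.5); r=r*R.from_rotvec(np.array(row[3:6])*2*np.pi); path.append(p)
    return p,r,np.array(path)
def plan(p0,r0,p1,r1,name="",n=None):
    f=lambda n:(lambda v:np.r_[(lambda g:np.r_[(g[0]-p1)*10,(r1.inv()*g[1]).as_rotvec()])(go(p0,r0,v,n))])
    for k in ([n] if n else range(1,40)):
        d0=r0.inv().apply(p1-p0)/k/.5; w=(r0.inv()*r1).as_rotvec()/k/2/np.pi
        v=least_squares(f(k),np.r_[d0,w]).x
        if np.linalg.norm(v[:3])<.080 and np.linalg.norm(v[3:])<.0195: break
    v=v.round(4); p,r,path=go(p0,r0,v,k)
    print(name,"rows",k,v.tolist(),"end",p.round(4),"err mm",((p-p1)*1e3).round(1),"mid",path[k//2].round(3),"minz",path[:,2].min().round(3))
    return p,r
def now():
    s=manip.sense(); return s["tcp_pos"],R.from_quat(s["tool_rot"])
def rep():
    s=manip.sense(); p,r=now(); print("t",s["t"],"tcp",np.round(p,4),"tray",tray2w(p-[t[0],t[1],0],[0,0,-t[2]])[0].round(4),"z",r.as_matrix()[:,2].round(3),"q",np.round(s["q"],2),"gap",s["finger_gap"],"gf",s["gripper_force"],"F",np.round(s["force"],1))
E
python3 - <<'E'
from h import *
z=np.load("scene.npz");K,T=z["mtx"],z["w2c"]
for uv in [(232,150),(210,143),(167,157),(205,190),(340,205)]:
    ray=T[:3,:3].T@(np.array([(uv[0]-K[0,2])/K[0,0],-(uv[1]-K[1,2])/K[0,0],-1])); c=-T[:3,:3].T@T[:3,3]
    print(uv,(c-ray*c[2]/ray[2]).round(3))
b=np.load("bottle_left.npy"); foot=[b[0],b[1],b[4]]
p,r=now(); L=b[2]
p,r=plan(p,r,tray2w([0,-.052,.30],t)[0],tool(0),"A")
q1,R1=on_axis(foot,L,.231); p,r=plan(p,r,q1,R1,"B")
q1,R1=on_axis(foot,L,.141); p,r=plan(p,r,q1,R1,"C")
E
```

```text
(232, 150) [0.563 0.43  0.   ]
(210, 143) [0.524 0.498 0.   ]
(167, 157) [0.389 0.488 0.   ]
(205, 190) [0.418 0.293 0.   ]
(340, 205) [0.673 0.072 0.   ]
A rows 17 [-0.0736, -0.0183, -0.0081, -0.0, -0.0, 0.0105] end [0.4727 0.0903 0.3001] err mm [-0.7 -0.3  0.1] mid [0.374 0.412 0.264] minz 0.231
B rows 6 [-0.0109, 0.0003, 0.0347, 0.0, 0.0193, -0.0001] end [0.4736 0.0903 0.1934] err mm [-0.1  0.1 -0.1] mid [0.475 0.081 0.247] minz 0.193
C rows 3 [-0.0, 0.0, 0.0599, 0.0, -0.0, 0.0001] end [0.4609 0.1487 0.1263] err mm [-0.1  0.   0.1] mid [0.469 0.11  0.171] minz 0.126
```

Call:
{"api": "servo_tool", "payload": {"commands": [-0.052,-0.051,-0.015,0,0,0,1,-0.052,-0.051,-0.015,0,0,0,1,-0.052,-0.051,-0.015,0,0,0,1,-0.052,-0.051,-0.015,0,0,0,1,-0.052,-0.051,-0.015,0,0,0,1,-0.052,-0.051,-0.015,0,0,0,1,-0.052,-0.051,-0.015,0,0,0,1,-0.052,-0.051,-0.015,0,0,0,1], "force": 60}}

```text
t: 1.57
tcp_pos: [0.3015, 0.3589, 0.2919]
tool_rot: [0.118, 0.993, 0.0, 0.0]
force: [1.3, 0.3, 0.2]
finger_gap: 0.999
gripper_force: 0.0
```

```bash
python3 - <<'E'
from h import *
rep()
b=np.load("bottle_left.npy"); foot=[b[0],b[1],b[4]]
p,r=now(); L=b[2]
p,r=plan(p,r,tray2w([0,-.052,.30],t)[0],tool(0),"A")
q1,R1=on_axis(foot,L,.231); p,r=plan(p,r,q1,R1,"B")
E
```

```text
t 1.5667 tcp [0.3015 0.3589 0.2919] tray [-0.1107  0.2468  0.2919] z [ 0.001  0.    -1.   ] q [ 0.63  0.24  1.73 -0.    1.17 -0.7 ] gap 0.9992132607655946 gf 0.0 F [1.3 0.3 0.2]
A rows 10 [-0.0649, -0.0173, -0.0016, 0.0, 0.0, 0.0178] end [0.4737 0.0906 0.2999] err mm [ 0.3  0.1 -0.1] mid [0.426 0.249 0.296] minz 0.292
B rows 6 [-0.0109, -0.0, 0.0346, 0.0, 0.0193, 0.0] end [0.4738 0.0905 0.1934] err mm [ 0.   0.2 -0.1] mid [0.476 0.081 0.247] minz 0.193
```

Call:
{"api": "servo_tool", "payload": {"commands": [-0.065,-0.0173,-0.0016,0,0,0.0178,1,-0.065,-0.0173,-0.0016,0,0,0.0178,1,-0.065,-0.0173,-0.0016,0,0,0.0178,1,-0.065,-0.0173,-0.0016,0,0,0.0178,1,-0.065,-0.0173,-0.0016,0,0,0.0178,1,-0.065,-0.0173,-0.0016,0,0,0.0178,1,-0.065,-0.0173,-0.0016,0,0,0.0178,1,-0.065,-0.0173,-0.0016,0,0,0.0178,1,-0.065,-0.0173,-0.0016,0,0,0.0178,1,-0.065,-0.0173,-0.0016,0,0,0.0178,1]}}

```text
t: 2.4
tcp_pos: [0.4744, 0.0901, 0.2995]
tool_rot: [0.629, 0.777, 0.0, 0.001]
force: [0.4, -1.0, -1.1]
finger_gap: 1.003
gripper_force: 0.0
```

Call:
{"api": "servo_tool", "payload": {"commands": [-0.011,0,0.0346,0,0.0193,0,1,-0.011,0,0.0346,0,0.0193,0,1,-0.011,0,0.0346,0,0.0193,0,1,-0.011,0,0.0346,0,0.0193,0,1,-0.011,0,0.0346,0,0.0193,0,1,-0.011,0,0.0346,0,0.0193,0,1,0,0,0,0,0,0,1]}}

```text
t: 2.98
tcp_pos: [0.4725, 0.089, 0.1864]
tool_rot: [0.588, 0.724, 0.222, -0.283]
force: [-1.2, -0.2, -0.9]
finger_gap: 1.001
gripper_force: 0.0
```

```bash
python3 - <<'E'
from h import *
rep()
b=np.load("bottle_left.npy"); foot=[b[0],b[1],b[4]]
p,r=now(); L=b[2]
q1,R1=on_axis(foot,L,.141); plan(p,r,q1,R1,"C")
w=manip.snapshot("wrist"); cv2.imwrite("pics/w1.png",w["img"][...,::-1])
s=manip.snapshot("scene"); cv2.imwrite("pics/s1.png",cv2.resize(s["img"][100:300,120:400,::-1],None,fx=2.8,fy=2.8))
E
```

```text
t 2.9833 tcp [0.4725 0.089  0.1864] tray [-0.0012 -0.0533  0.1864] z [-0.148  0.654 -0.742] q [-0.41  0.58  1.79  0.59  1.32 -0.93] gap 1.001056084298894 gf 0.0 F [-1.2 -0.2 -0.9]
C rows 3 [0.0033, 0.0012, 0.0569, -0.0003, -0.0004, -0.0006] end [0.461  0.1487 0.1262] err mm [ 0. -0.  0.] mid [0.469 0.109 0.166] minz 0.126
```

View pics/w1.png

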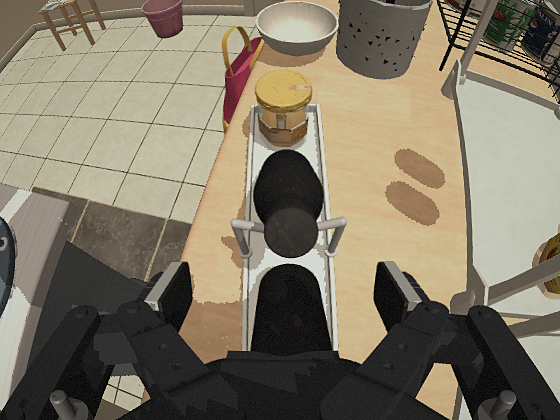

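View pics/s1.png

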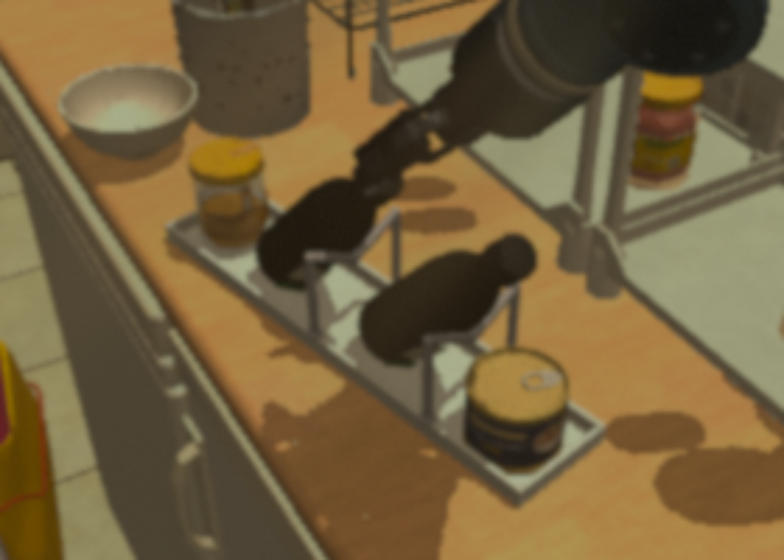

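The wrist view shows the left bottle's cap at about (291,232), nearly midway between the pads (175 and 393), and the path down is clear. I'll check the predicted cap against that view before closing in.

```bash
python3 - <<'E'
from h import *
w=manip.snapshot("wrist"); K,T=w["mtx"],w["world_to_cam"]
def fish(P):
    c=(np.atleast_2d(P)@T[:3,:3].T+T[:3,3])*[1,-1,-1]; a=np.arctan2(np.hypot(c[:,0],c[:,1]),c[:,2]); ph=np.arctan2(c[:,1],c[:,0])
    return np.c_[K[0,2]+K[0,0]*a*np.cos(ph),K[1,2]+K[1,1]*a*np.sin(ph)]
b=np.load("bottle_left.npy"); foot=[b[0],b[1],b[4]]
cap=on_axis(foot,b[2],.193)[0]; print("cap pred",fish(cap),"f",K[0,0],"dist",np.linalg.norm(T[:3,:3]@cap+T[:3,3]), "bx,side",b)
ex=Rt.apply([1,0,0]); print("d/dx 5mm",fish(cap+.005*ex)-fish(cap))
rim=tray2w(np.array([[.0463,.2168,.018],[-.0463,.2168,.018]]),t); print("rim far pred",fish(rim))
print("bow tops x+-42,y7.5,z95", fish(tray2w([[.042,.0075,.095],[-.042,.0075,.095]],t)))
print(manip.look_for(w,"bottle_left")[:2])
E
```

```text
cap pred [[284.01360651 237.84231561]] f 325.19226210127806 dist 0.1922000846108491 bx,side [2.72240539e-04 1.01153514e-01 7.26983875e-01 1.21619691e-02
 2.08404107e-02]
d/dx 5mm [[ 8.46859622 -0.03565341]]
rim far pred [[316.90095757 106.25806964]
 [249.26962755 106.51343475]]
bow tops x+-42,y7.5,z95 [[333.73471241 227.61574479]
 [233.32121911 227.95610015]]
[{'box': [251.3, 152.8, 69.6, 110.0], 'conf': 0.64}]
```

Call:
{"api": "servo_tool", "payload": {"commands": [0.0045,0.003,0.0569,0,0,0,1,0.0045,0.003,0.0569,0,0,0,1,0.0045,0.003,0.0569,0,0,0,1,0,0,0,0,0,0,1]}}

```text
t: 3.52
tcp_pos: [0.4618, 0.1565, 0.1344]
tool_rot: [0.584, 0.73, 0.222, -0.278]
force: [-1.3, -0.0, 1.0]
finger_gap: 0.998
gripper_force: 0.0
```

```bash
python3 - <<'E'
from h import *
rep()
w=manip.snapshot("wrist"); cv2.imwrite("pics/w2.png",w["img"][...,::-1])
E
```

```text
t 3.5167 tcp [0.4618 0.1565 0.1344] tray [0.0027 0.0149 0.1344] z [-0.147  0.648 -0.747] q [-0.29  0.65  1.86  0.69  1.14 -0.98] gap 0.9984505472501616 gf 0.0 F [-1.3 -0.   1. ]
```

View pics/w2.png

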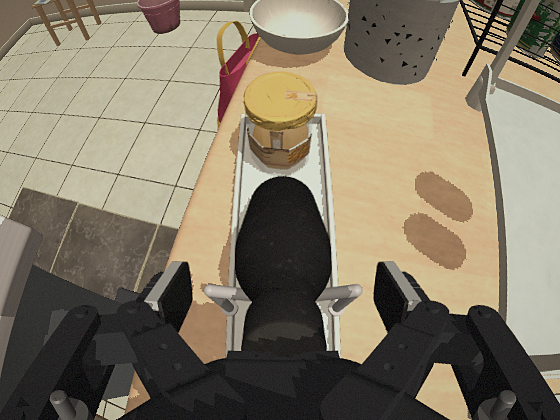

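The cap at about (285,320) is centred between the pads. The TCP reads about 8 to 11 mm above the bottle axis, so I'll settle and re-read.

Call:
{"api": "servo_tool", "payload": {"commands": [0,0,0,0,0,0,1,0,0,0,0,0,0,1]}}

```text
t: 3.73
tcp_pos: [0.4661, 0.1523, 0.1354]
tool_rot: [0.585, 0.729, 0.224, -0.275]
force: [-0.2, 0.0, -0.9]
finger_gap: 0.999
gripper_force: 0.0
```

```bash
python3 - <<'E'
from h import *
rep()
b=np.load("bottle_left.npy"); foot=[b[0]+.003,b[1],b[4]]
p,r=now(); q1,R1=on_axis(foot,b[2],.141); plan(p,r,q1,R1,"corr",1)
ps={n:manip.snapshot(n) for n in ["scene","top"]}
# axis check: refit with wrist view not modelled; use look at pixel of cap in top
w=manip.snapshot("wrist"); K,T=w["mtx"],w["world_to_cam"]
def fish(P):
    c=(np.atleast_2d(P)@T[:3,:3].T+T[:3,3])*[1,-1,-1]; a=np.arctan2(np.hypot(c[:,0],c[:,1]),c[:,2]); ph=np.arctan2(c[:,1],c[:,0])
    return np.c_[K[0,2]+K[0,0]*a*np.cos(ph),K[1,2]+K[1,1]*a*np.sin(ph)]
print("rim far",fish(tray2w(np.array([[.0463,.2168,.018],[-.0463,.2168,.018]]),t)).round(0).tolist())
print("bow ends",fish(tray2w([[.042,.0075,.099],[-.042,.0075,.099]],t)).round(0).tolist())
d=np.array([np.sin(b[3]),-np.sin(b[2]),np.cos(b[2])]); Rm=R.align_vectors([d],[[0,0,1]])[0]
for s,rr in [(0,.029),(.06,.029),(.12,.029),(.193,.015)]:
    u=fish(tray2w(Rm.apply(ring*[rr,rr,1]+[0,0,s])+[b[0],b[1],b[4]],t)); print(s,u.min(0).round(0),u.max(0).round(0))
E
```

```text
t 3.7333 tcp [0.4661 0.1523 0.1354] tray [0.0061 0.0099 0.1354] z [-0.139  0.648 -0.749] q [-0.3   0.65  1.86  0.69  1.14 -0.98] gap 0.9994723649497348 gf 0.0 F [-0.2  0.  -0.9]
corr rows 1 [-0.0159, -0.0057, 0.0106, 0.0004, 0.0004, 0.0007] end [0.4639 0.1493 0.1262] err mm [-0. -0. -0.] mid [0.466 0.152 0.135] minz 0.126
rim far [[319.0, 111.0], [236.0, 111.0]]
bow ends [[343.0, 284.0], [203.0, 284.0]]
0 [245. 171.] [308. 231.]
0.06 [237. 185.] [315. 258.]
0.12 [225. 208.] [326. 300.]
0.193 [235. 306.] [316. 367.]
```

```bash
cat >> h.py <<'E'
def fish(P,K,T):
    c=(np.atleast_2d(P)@T[:3,:3].T+T[:3,3])*[1,-1,-1]; a=np.arctan2(np.hypot(c[:,0],c[:,1]),c[:,2]); ph=np.arctan2(c[:,1],c[:,0])
    return np.c_[K[0,2]+K[0,0]*a*np.cos(ph),K[1,2]+K[1,1]*a*np.sin(ph)]
def axis_pts(b,S):
    d=np.array([np.sin(b[3]),-np.sin(b[2])*np.cos(b[3]),np.cos(b[2])*np.cos(b[3])]); return tray2w(np.array([b[0],b[1],b[4]])+np.outer(S,d),t),Rt.apply(d),d
def wrist_fit(b,maxrow=335):
    """refit foot x,y,z of bottle b from the wrist picture; give offsets in tool axes"""
    w=manip.snapshot("wrist"); K,T=w["mtx"],w["world_to_cam"]; p,r=now(); nm="bottle_left"
    S=manip.silhouettes(w,nm); print([(np.round(d["box"]).tolist(),round(d["conf"],2)) for d in S])
    def mask(v):
        q=b.copy(); q[[0,1,4]]+=v; d=axis_pts(q,[0])[2]; Rm=R.align_vectors([d],[[0,0,1]])[0]; m=np.zeros((420,560),np.uint8)
        rs=[fish(tray2w(Rm.apply(ring*[rr,rr,1]+[0,0,z])+[q[0],q[1],q[4]],t),K,T) for z,rr in PROF]
        for a,c in zip(rs[:-1],rs[1:]): cv2.fillConvexPoly(m,(cv2.convexHull(np.r_[a,c].astype(np.float32))*16).round().astype(np.int32),255,shift=4)
        return cv2.GaussianBlur(m,(0,0),1.5)[:maxrow].astype(float)/255
    g=mask(np.zeros(3))>.5; best=max(S,key=lambda d:(d["pixels"][:maxrow]&g).sum()/(d["pixels"][:maxrow]|g).sum())
    tg=cv2.GaussianBlur(best["pixels"].astype(float),(0,0),1.5)[:maxrow]
    x0=np.zeros(3); o=minimize(lambda v:((mask(v)-tg)**2).sum()+ (v@v)*1e5,x0,method="Nelder-Mead",options=dict(initial_simplex=np.vstack([x0,np.eye(3)*.008])))
    q=b.copy(); q[[0,1,4]]+=o.x; A,d,_=axis_pts(q,[.141]); print("fit shift mm",(o.x*1e3).round(1),"cost",((mask(x0)-tg)**2).sum().round(),round(o.fun))
    print("axis s=.141 in tool, mm",(r.inv().apply(A[0]-p)*1e3).round(1),"axis dir in tool",r.inv().apply(d).round(3))
    return q
E
python3 - <<'E'
from h import *
wrist_fit(np.load("bottle_left.npy")); rep()
E
```

```text
[([227.0, 174.0, 99.0, 183.0], 0.79)]
fit shift mm [ 0.8 -2.4  5.6] cost 251.0 89
axis s=.141 in tool, mm [-5.  -2.7 -1.1] axis dir in tool [-0.001  0.014 -1.   ]
t 3.9833 tcp [0.4653 0.152  0.1341] tray [0.0052 0.0097 0.1341] z [-0.14   0.649 -0.747] q [-0.3   0.66  1.86  0.69  1.14 -0.98] gap 0.9955144897968448 gf 0.0 F [ 0.  -0.2 -0.5]
```

Call:
{"api": "servo_tool", "payload": {"commands": [-0.005,-0.0025,0,0,0,0,1,-0.005,-0.0025,0,0,0,0,1,0,0,0,0,0,0,-1,0,0,0,0,0,0,-1,0,0,0,0,0,0,-1,0,0,0,0,0,0,-1,0,0,0,0,0,0,-1,0,0,0,0,0,0,-1,0,0,0,0,0,0,-1,0,0,0,0,0,0,-1], "force": 70}}

```text
t: 4.82
tcp_pos: [0.4631, 0.1485, 0.1302]
tool_rot: [0.586, 0.728, 0.223, -0.277]
force: [1.4, -0.3, 0.8]
finger_gap: 0.33
gripper_force: 68.8
```

```bash
python3 - <<'E'
from h import *
rep()
E
```

```text
t 4.8167 tcp [0.4631 0.1485 0.1302] tray [0.0023 0.0067 0.1302] z [-0.142  0.65  -0.747] q [-0.31  0.66  1.86  0.69  1.14 -0.99] gap 0.329811179499134 gf 68.76078486442566 F [ 1.4 -0.3  0.8]
```

```bash
python3 - <<'E'
from h import *
p,r=now()
p,r=plan(p,r,p+[0,0,.03],r,"lift",3)
p,r=plan(p,r,tray2w([.002,.075,.172],t)[0],tool(0),"stand",10)
p,r=plan(p,r,tray2w([.002,.075,.150],t)[0],tool(0),"down",4)
E
```

```text
lift rows 3 [0.0133, 0.0, -0.0149, 0.0, 0.0, 0.0] end [0.4631 0.1485 0.1602] err mm [-0.  0. -0.] mid [0.463 0.148 0.14 ] minz 0.13
stand rows 10 [0.0138, -0.0001, 0.0032, 0.0, -0.0116, 0.0] end [0.448  0.2151 0.172 ] err mm [-0.3 -0.   0. ] mid [0.456 0.181 0.172] minz 0.16
down rows 4 [-0.0, 0.0001, 0.011, 0.0, 0.0001, 0.0] end [0.4482 0.2151 0.15  ] err mm [-0.  0.  0.] mid [0.448 0.215 0.161] minz 0.15
```

Call:
{"api": "servo_tool", "payload": {"commands": [0.0133,0,-0.015,0,0,0,-1,0.0133,0,-0.015,0,0,0,-1,0.0133,0,-0.015,0,0,0,-1,0,0,0,0,0,0,-1]}}

```text
t: 5.15
tcp_pos: [0.4638, 0.1482, 0.162]
tool_rot: [0.586, 0.729, 0.224, -0.276]
force: [-0.0, 0.5, -6.0]
finger_gap: 0.336
gripper_force: 69.9
```

Call:
{"api": "servo_tool", "payload": {"commands": [0.0138,0,0.0032,0,-0.0116,0,-1,0.0138,0,0.0032,0,-0.0116,0,-1,0.0138,0,0.0032,0,-0.0116,0,-1,0.0138,0,0.0032,0,-0.0116,0,-1,0.0138,0,0.0032,0,-0.0116,0,-1,0.0138,0,0.0032,0,-0.0116,0,-1,0.0138,0,0.0032,0,-0.0116,0,-1,0.0138,0,0.0032,0,-0.0116,0,-1,0.0138,0,0.0032,0,-0.0116,0,-1,0.0138,0,0.0032,0,-0.0116,0,-1,0,0,0,0,0,0,-1]}}

```text
t: 6.07
tcp_pos: [0.4457, 0.2179, 0.1721]
tool_rot: [0.625, 0.78, -0.001, -0.001]
force: [-0.9, 0.4, -5.0]
finger_gap: 0.333
gripper_force: 69.7
```

```bash
python3 - <<'E'
from h import *
rep()
s=manip.snapshot("scene"); cv2.imwrite("pics/s2.png",cv2.resize(s["img"][100:300,120:400,::-1],None,fx=2.8,fy=2.8))
E
```

```text
t 6.0667 tcp [0.4457 0.2179 0.1721] tray [1.000e-04 7.830e-02 1.721e-01] z [-0.003 -0.002 -1.   ] q [ 0.23  0.45  1.81 -0.    0.89  0.01] gap 0.33308108893765226 gf 69.6808934211731 F [-0.9  0.4 -5. ]
```

View pics/s2.png

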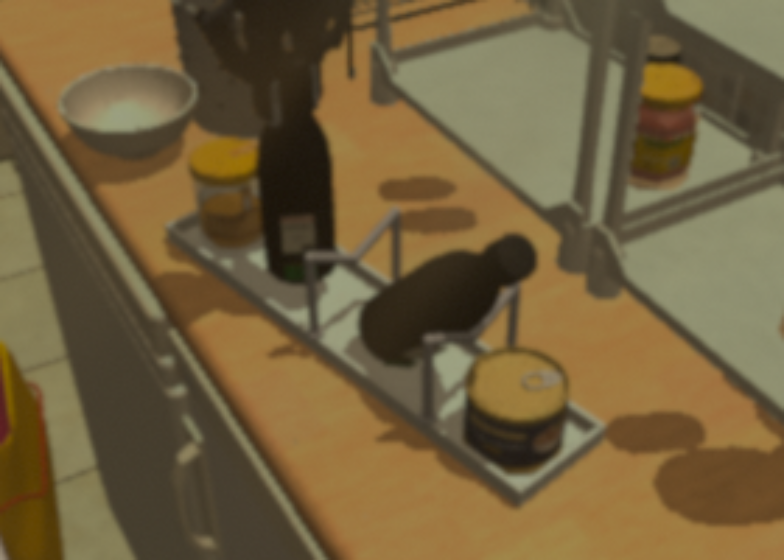

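The left bottle hangs upright at about (297,200), clear of jar and bow. Now I'll lower it gently until it touches.

Call:
{"api": "servo_tool", "payload": {"commands": [0,0,0.01,0,0,0,-1,0,0,0.01,0,0,0,-1,0,0,0.01,0,0,0,-1,0,0,0.008,0,0,0,-1,0,0,0,0,0,0,-1]}}

```text
t: 6.53
tcp_pos: [0.4478, 0.214, 0.1518]
tool_rot: [0.628, 0.778, -0.002, -0.001]
force: [-0.3, -0.3, -5.1]
finger_gap: 0.335
gripper_force: 69.8
```

Call:
{"api": "servo_tool", "payload": {"commands": [0,0,0.004,0,0,0,-1,0,0,0.003,0,0,0,-1,0,0,0,0,0,0,-1]}}

```text
t: 6.78
tcp_pos: [0.4484, 0.2149, 0.1493]
tool_rot: [0.627, 0.779, -0.001, 0.0]
force: [-0.5, -0.2, -5.0]
finger_gap: 0.334
gripper_force: 69.8
```

Call:
{"api": "servo_tool", "payload": {"commands": [0,0,0.003,0,0,0,-1,0,0,0,0,0,0,-1]}}

```text
t: 6.95
tcp_pos: [0.4484, 0.2151, 0.148]
tool_rot: [0.627, 0.779, -0.0, 0.0]
force: [-0.2, -0.3, -4.6]
finger_gap: 0.33
gripper_force: 69.8
```

Call:
{"api": "servo_tool", "payload": {"commands": [0,0,0.003,0,0,0,-1,0,0,0,0,0,0,-1]}}

```text
t: 7.12
tcp_pos: [0.4487, 0.2153, 0.1472]
tool_rot: [0.627, 0.779, 0.0, 0.001]
force: [-0.9, -0.5, 0.1]
finger_gap: 0.337
gripper_force: 70.5
```

Call:
{"api": "servo_tool", "payload": {"commands": [0,0,0.003,0,0,0,-1,0,0,0,0,0,0,-1]}}

```text
t: 7.28
tcp_pos: [0.4487, 0.2155, 0.1472]
tool_rot: [0.627, 0.779, 0.0, 0.001]
force: [-1.8, -0.5, 13.0]
finger_gap: 0.335
gripper_force: 72.0
```

Call:
{"api": "servo_tool", "payload": {"commands": [0,0,0.003,0,0,0,-1,0,0,0,0,0,0,-1]}}

```text
t: 7.45
tcp_pos: [0.4488, 0.2155, 0.1471]
tool_rot: [0.627, 0.779, 0.001, 0.001]
force: [-6.6, -0.9, 24.4]
finger_gap: 0.338
gripper_force: 73.1
```

The bottle is on the floor (24 N). I'll back off the push, then open and rise.

Call:
{"api": "servo_tool", "payload": {"commands": [0,0,-0.005,0,0,0,-1,0,0,0,0,0,0,-0.2,0,0,0,0,0,0,0.2,0,0,0,0,0,0,1,0,0,0,0,0,0,1,0,0,0,0,0,0,1,0,0,0,0,0,0,1,0,0,0,0,0,0,1]}}

```text
t: 8.12
tcp_pos: [0.4484, 0.215, 0.1458]
tool_rot: [0.627, 0.779, -0.001, 0.0]
force: [0.3, -0.4, -0.3]
finger_gap: 0.999
gripper_force: 0.0
```

Call:
{"api": "servo_tool", "payload": {"commands": [0,0,-0.01,0,0,0,1,0,0,-0.03,0,0,0,1,0,0,-0.05,0,0,0,1,0,0,-0.06,0,0,0,1,0,0,-0.06,0,0,0,1,0,0,-0.05,0,0,0,1,0,0,-0.04,0,0,0,1,0,0,0,0,0,0,1]}}

```text
t: 8.78
tcp_pos: [0.4509, 0.2159, 0.3009]
tool_rot: [0.627, 0.779, 0.004, 0.004]
force: [1.0, 0.2, -0.2]
finger_gap: 1.001
gripper_force: 0.0
```

```bash
python3 - <<'E'
from h import *
rep()
ps={n:manip.snapshot(n) for n in ["scene","top"]}
for nm,x0 in [("bottle_right",[0,-.029,.727,0.01,.0233]),("bottle_left",[0,.075,.0,0,.004])]:
    x0=np.array(x0); tg={}
    for n,p in ps.items():
        S=manip.silhouettes(p,"bottle_left")+manip.silhouettes(p,"bottle_right"); g=bottle_mask(x0,t,p["mtx"],p["world_to_cam"])>.5
        if not S: continue
        iou=[(d["pixels"]&g).sum()/(d["pixels"]|g).sum() for d in S]; k=int(np.argmax(iou)); print(nm,n,round(iou[k],2))
        if iou[k]>.6: tg[n]=cv2.GaussianBlur(S[k]["pixels"].astype(float),(0,0),1.2)
    cost=lambda b:sum(((bottle_mask(b,t,ps[n]["mtx"],ps[n]["world_to_cam"])-tg[n])**2).sum() for n in tg)
    o=minimize(cost,x0,method="Nelder-Mead",options=dict(initial_simplex=np.vstack([x0]+[x0+np.eye(5)[i]*[.015,.02,.1,.1,.01][i] for i in range(5)]),maxiter=300))
    print(nm,list(tg),o.x.round(4),cost(x0),o.fun)
    np.save(nm+"2.npy",o.x)
b=np.load("bottle_right2.npy"); foot=[b[0],b[1],b[4]]
p,r=now(); L=.727
p,r=plan(p,r,tray2w([.003,-.18,.31],t)[0],tool(0),"A")
q1,R1=on_axis(foot,L,.231); p,r=plan(p,r,q1,R1,"B")
E
```

```text
t 8.7833 tcp [0.4509 0.2159 0.3009] tray [0.0048 0.0753 0.3009] z [ 0.01   0.001 -1.   ] q [ 0.22  0.27  1.66 -0.    1.21  0.01] gap 1.000590310486423 gf 0.0 F [ 1.   0.2 -0.2]
bottle_right scene 0.9
bottle_right top 0.91
bottle_right ['scene', 'top'] [ 0.0026 -0.03    0.7241 -0.0015  0.0217] 106.03952250433275 75.5608230284978
bottle_left scene 0.85
bottle_left top 0.92
bottle_left ['scene', 'top'] [ 0.0015  0.0742 -0.0014  0.0014  0.0041] 132.17003823997436 98.81174358199269
A rows 7 [-0.0729, 0.0003, -0.0042, -0.0, 0.0, 0.0] end [ 0.5037 -0.0338  0.3103] err mm [ 0.  -0.   0.3] mid [0.472 0.108 0.302] minz 0.295
B rows 6 [-0.0129, -0.0001, 0.0374, -0.0001, 0.0193, -0.0] end [ 0.5041 -0.0373  0.1942] err mm [ 0.1 -0.  -0.1] mid [ 0.506 -0.046  0.253] minz 0.194
```

The left bottle stands upright at tray (1.5, 74) mm. On to the right one.

Call:
{"api": "servo_tool", "payload": {"commands": [-0.073,0,-0.004,0,0,0,1,-0.073,0,-0.004,0,0,0,1,-0.073,0,-0.004,0,0,0,1,-0.073,0,-0.004,0,0,0,1,-0.073,0,-0.004,0,0,0,1,-0.073,0,-0.004,0,0,0,1,-0.073,0,-0.004,0,0,0,1,0,0,0,0,0,0,1]}}

```text
t: 9.95
tcp_pos: [0.5054, -0.0406, 0.3106]
tool_rot: [0.629, 0.777, -0.001, 0.003]
force: [0.2, 0.5, -0.4]
finger_gap: 1.001
gripper_force: 0.0
```

Call:
{"api": "servo_tool", "payload": {"commands": [-0.013,0,0.0374,0,0.0193,0,1,-0.013,0,0.0374,0,0.0193,0,1,-0.013,0,0.0374,0,0.0193,0,1,-0.013,0,0.0374,0,0.0193,0,1,-0.013,0,0.0374,0,0.0193,0,1,-0.013,0,0.0374,0,0.0193,0,1,0,0,0,0,0,0,1,0,0,0,0,0,0,1]}}

```text
t: 10.62
tcp_pos: [0.5029, -0.0381, 0.1917]
tool_rot: [0.587, 0.727, 0.222, -0.279]
force: [0.9, 0.1, 0.9]
finger_gap: 1.002
gripper_force: 0.0
```

```bash
sed -i 's/S=manip.silhouettes(w,nm); print/S=manip.silhouettes(w,nm)+manip.silhouettes(w,"bottle_right"); print/' h.py; python3 - <<'E'
from h import *
rep(); b=np.load("bottle_right2.npy"); q=wrist_fit(b,300)
p,r=now(); p1,R1=on_axis([q[0],q[1],q[4]],q[2],.141); plan(p,r,p1,R1,"C",3)
E
```

```text
t 10.6167 tcp [ 0.5029 -0.0381  0.1917] tray [ 0.0014 -0.184   0.1917] z [-0.146  0.651 -0.745] q [-0.59  0.64  1.61  0.48  1.48 -0.99] gap 1.0017902172935484 gf 0.0 F [0.9 0.1 0.9]
[([258.0, 1.0, 55.0, 133.0], 0.73), ([254.0, 152.0, 69.0, 108.0], 0.9)]
fit shift mm [1.1 0.  1. ] cost 95.0 19
axis s=.141 in tool, mm [ 1.5  1.4 89.3] axis dir in tool [ 0.002 -0.003 -1.   ]
C rows 3 [0.0001, 0.0004, 0.0607, 0.0, 0.0001, 0.0002] end [0.4922 0.0217 0.1284] err mm [-0.  0.  0.] mid [ 0.5   -0.018  0.174] minz 0.128
```

Call:
{"api": "servo_tool", "payload": {"commands": [0.001,0.001,0.0595,0,0,0,1,0.001,0.001,0.0595,0,0,0,1,0.001,0.001,0.0595,0,0,0,1,0,0,0,0,0,0,1,0,0,0,0,0,0,1]}}

```text
t: 11.18
tcp_pos: [0.4923, 0.0228, 0.1307]
tool_rot: [0.585, 0.73, 0.222, -0.275]
force: [0.6, 0.5, -0.4]
finger_gap: 0.998
gripper_force: 0.0
```

```bash
python3 - <<'E'
from h import *
rep(); b=np.load("bottle_right2.npy"); q=wrist_fit(b)
E
```

```text
t 11.1833 tcp [0.4923 0.0228 0.1307] tray [ 0.004  -0.1223  0.1307] z [-0.142  0.647 -0.749] q [-0.51  0.7   1.73  0.54  1.29 -1.04] gap 0.9975076812693344 gf 0.0 F [ 0.6  0.5 -0.4]
[([248.0, 0.0, 66.0, 143.0], 0.76), ([235.0, 168.0, 98.0, 190.0], 0.92)]
fit shift mm [ 1.  -1.   2.8] cost 293.0 121
axis s=.141 in tool, mm [-0.9 -1.5  0.1] axis dir in tool [-0.002 -0.    -1.   ]
```

Aligned within 2 mm, so I'll close.

Call:
{"api": "servo_tool", "payload": {"commands": [-0.002,-0.002,0,0,0,0,1,0,0,0,0,0,0,-1,0,0,0,0,0,0,-1,0,0,0,0,0,0,-1,0,0,0,0,0,0,-1,0,0,0,0,0,0,-1,0,0,0,0,0,0,-1,0,0,0,0,0,0,-1,0,0,0,0,0,0,-1], "force": 70}}

```text
t: 12.08
tcp_pos: [0.4917, 0.0202, 0.1278]
tool_rot: [0.586, 0.728, 0.223, -0.277]
force: [0.5, -0.9, 2.1]
finger_gap: 0.335
gripper_force: 68.7
```

```bash
python3 - <<'E'
from h import *
rep(); p,r=now()
p,r=plan(p,r,p+[0,0,.03],r,"lift",3)
p,r=plan(p,r,tray2w([.002,-.057,.172],t)[0],tool(0),"stand",10)
E
```

```text
t 12.0833 tcp [0.4917 0.0202 0.1278] tray [ 0.0028 -0.1246  0.1278] z [-0.142  0.649 -0.748] q [-0.51  0.71  1.73  0.54  1.29 -1.04] gap 0.33450046372260933 gf 68.71573090553284 F [ 0.5 -0.9  2.1]
lift rows 3 [0.0133, 0.0, -0.015, 0.0, 0.0, 0.0] end [0.4917 0.0202 0.1579] err mm [ 0.  -0.   0.1] mid [0.492 0.02  0.138] minz 0.128
stand rows 10 [0.0139, -0.0002, 0.0027, -0.0, -0.0116, 0.0] end [0.4762 0.0862 0.1721] err mm [-0.2  0.1  0.1] mid [0.484 0.052 0.171] minz 0.158
```

Call:
{"api": "servo_tool", "payload": {"commands": [0.0133,0,-0.015,0,0,0,-1,0.0133,0,-0.015,0,0,0,-1,0.0133,0,-0.015,0,0,0,-1,0,0,0,0,0,0,-1]}}

```text
t: 12.42
tcp_pos: [0.4924, 0.02, 0.1597]
tool_rot: [0.586, 0.729, 0.223, -0.275]
force: [-0.3, 0.2, -4.0]
finger_gap: 0.33
gripper_force: 69.4
```

Call:
{"api": "servo_tool", "payload": {"commands": [0.0139,0,0.0027,0,-0.0116,0,-1,0.0139,0,0.0027,0,-0.0116,0,-1,0.0139,0,0.0027,0,-0.0116,0,-1,0.0139,0,0.0027,0,-0.0116,0,-1,0.0139,0,0.0027,0,-0.0116,0,-1,0.0139,0,0.0027,0,-0.0116,0,-1,0.0139,0,0.0027,0,-0.0116,0,-1,0.0139,0,0.0027,0,-0.0116,0,-1,0.0139,0,0.0027,0,-0.0116,0,-1,0.0139,0,0.0027,0,-0.0116,0,-1,0,0,0,0,0,0,-1]}}

```text
t: 13.33
tcp_pos: [0.474, 0.0898, 0.1722]
tool_rot: [0.625, 0.78, -0.002, -0.0]
force: [-0.8, -0.5, -4.5]
finger_gap: 0.335
gripper_force: 69.4
```

Call:
{"api": "servo_tool", "payload": {"commands": [0,0,0.01,0,0,0,-1,0,0,0.01,0,0,0,-1,0,0,0.01,0,0,0,-1,0,0,0.008,0,0,0,-1,0,0,0,0,0,0,-1,0,0,0,0,0,0,-1]}}

```text
t: 13.83
tcp_pos: [0.4769, 0.0857, 0.1524]
tool_rot: [0.628, 0.779, -0.001, 0.0]
force: [0.6, -0.2, -3.5]
finger_gap: 0.337
gripper_force: 69.5
```

Call:
{"api": "servo_tool", "payload": {"commands": [0,0,0.004,0,0,0,-1,0,0,0.003,0,0,0,-1,0,0,0,0,0,0,-1]}}

```text
t: 14.08
tcp_pos: [0.477, 0.0863, 0.1494]
tool_rot: [0.627, 0.779, -0.001, 0.001]
force: [0.5, 1.2, -4.4]
finger_gap: 0.337
gripper_force: 69.5
```

```bash
python3 - <<'E'
from h import *
rep()
s=manip.snapshot("scene"); cv2.imwrite("pics/s3.png",cv2.resize(s["img"][100:300,120:400,::-1],None,fx=2.8,fy=2.8))
E
```

```text
t 14.0833 tcp [0.477  0.0863 0.1494] tray [ 0.0026 -0.0569  0.1494] z [ 0.    -0.002 -1.   ] q [-0.05  0.47  1.86 -0.    0.81 -0.26] gap 0.3371955669204292 gf 69.53681945800781 F [ 0.5  1.2 -4.4]
```

View pics/s3.png

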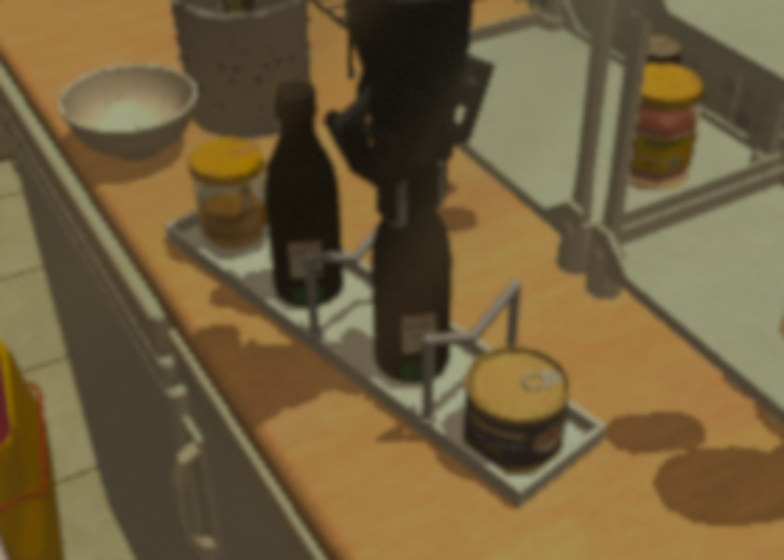

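The left bottle stands upright at about (303,200). The right one hangs upright in its bay at about (412,300). I'll lower it to contact.

Call:
{"api": "servo_tool", "payload": {"commands": [0,0,0.003,0,0,0,-1,0,0,0.003,0,0,0,-1,0,0,0,0,0,0,-1]}}

```text
t: 14.38
tcp_pos: [0.4769, 0.0866, 0.1464]
tool_rot: [0.627, 0.779, -0.001, 0.001]
force: [-0.0, 0.2, -4.9]
finger_gap: 0.334
gripper_force: 69.5
```

Call:
{"api": "servo_tool", "payload": {"commands": [0,0,0.003,0,0,0,-1,0,0,0,0,0,0,-1]}}

```text
t: 14.55
tcp_pos: [0.4773, 0.0863, 0.1458]
tool_rot: [0.627, 0.779, -0.001, 0.001]
force: [-0.5, 0.1, 2.7]
finger_gap: 0.337
gripper_force: 70.1
```

Call:
{"api": "servo_tool", "payload": {"commands": [0,0,0.002,0,0,0,-1,0,0,0,0,0,0,-1]}}

```text
t: 14.72
tcp_pos: [0.4776, 0.0861, 0.1458]
tool_rot: [0.627, 0.779, -0.001, 0.002]
force: [-2.7, -1.7, 11.1]
finger_gap: 0.334
gripper_force: 71.4
```

Call:
{"api": "servo_tool", "payload": {"commands": [0,0,-0.002,0,0,0,-1,0,0,0,0,0,0,-0.2,0,0,0,0,0,0,0.2,0,0,0,0,0,0,1,0,0,0,0,0,0,1,0,0,0,0,0,0,1,0,0,0,0,0,0,1,0,0,0,0,0,0,1]}}

```text
t: 15.38
tcp_pos: [0.4771, 0.0865, 0.145]
tool_rot: [0.627, 0.779, -0.001, 0.001]
force: [-0.3, -0.4, 0.7]
finger_gap: 1.0
gripper_force: 0.0
```

Call:
{"api": "servo_tool", "payload": {"commands": [0,0,-0.01,0,0,0,1,0,0,-0.03,0,0,0,1,0,0,-0.05,0,0,0,1,0,0,-0.06,0,0,0,1,0,0,-0.06,0,0,0,1,0,0,-0.05,0,0,0,1,0,0,-0.04,0,0,0,1,0,0,0,0,0,0,1,0,0,0,0,0,0,1,0,0,0,0,0,0,1]}}

```text
t: 16.22
tcp_pos: [0.4762, 0.0869, 0.2945]
tool_rot: [0.627, 0.779, -0.001, 0.0]
force: [0.5, -0.4, -0.1]
finger_gap: 0.997
gripper_force: 0.0
```

```bash
python3 - <<'E'
from h import *
rep()
ps={n:manip.snapshot(n) for n in ["scene","top"]}
for nm,x0 in [("bottle_right",[0,-.057,0,0,.004]),("bottle_left",[0,.075,.0,0,.004])]:
    x0=np.array(x0); tg={}
    for n,p in ps.items():
        S=manip.silhouettes(p,"bottle_left")+manip.silhouettes(p,"bottle_right"); g=bottle_mask(x0,t,p["mtx"],p["world_to_cam"])>.5
        if not S: continue
        iou=[(d["pixels"]&g).sum()/(d["pixels"]|g).sum() for d in S]; k=int(np.argmax(iou)); print(nm,n,round(iou[k],2))
        if iou[k]>.6: tg[n]=cv2.GaussianBlur(S[k]["pixels"].astype(float),(0,0),1.2)
    cost=lambda b:sum(((bottle_mask(b,t,ps[n]["mtx"],ps[n]["world_to_cam"])-tg[n])**2).sum() for n in tg)
    o=minimize(cost,x0,method="Nelder-Mead",options=dict(initial_simplex=np.vstack([x0]+[x0+np.eye(5)[i]*[.015,.02,.1,.1,.01][i] for i in range(5)]),maxiter=300))
    print(nm,list(tg),o.x.round(4),cost(x0),o.fun)
s=ps["scene"]; cv2.imwrite("pics/s4.png",cv2.resize(s["img"][100:300,120:400,::-1],None,fx=2.8,fy=2.8))
E
```

```text
t 16.2167 tcp [0.4762 0.0869 0.2945] tray [ 0.0019 -0.0562  0.2945] z [-0.001 -0.002 -1.   ] q [-0.05  0.26  1.69 -0.    1.19 -0.26] gap 0.9967498388020112 gf 0.0 F [ 0.5 -0.4 -0.1]
bottle_right scene 0.87
bottle_right ['scene'] [-0.0003 -0.0586  0.0194 -0.0087  0.0085] 127.53811045465872 100.25674396143658
bottle_left scene 0.84
bottle_left ['scene'] [-0.001   0.0728  0.0664 -0.034   0.0085] 132.58177804551482 102.7864418047632
```

View pics/s4.png

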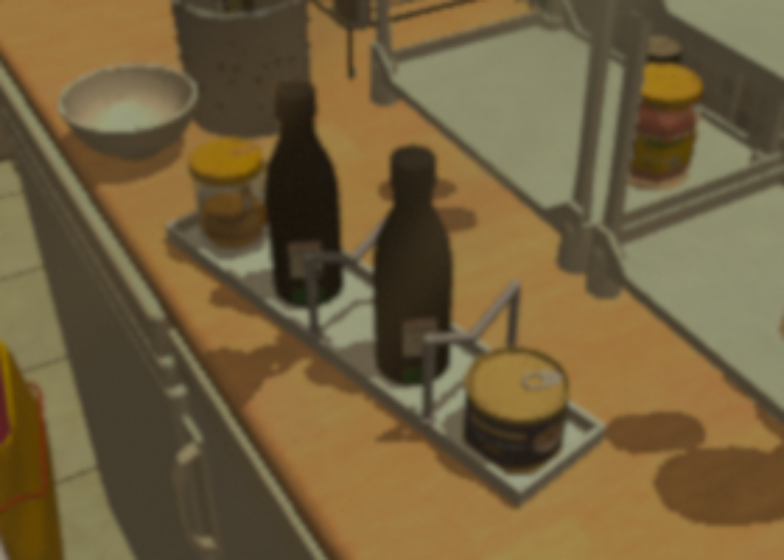

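Both bottles stand upright in their bays, with caps at about (296,100) and (412,160). The jar and tin have not moved and the gripper is clear, so I'll hand in.

```bash
python3 -c "
from station import manip
print(manip.sign_off())"
```

```text
the job is handed in; nothing more can be done
None
```

Both sauce bottles are standing upright and released, each within a few millimetres of its bay centre by my camera fit. The honey jar and tin look untouched, and I handed the job in at about 16 s; no verdict came back.

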